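# Clear the welding jig and hold its spring jaw open at the mark

## Robot

A 6-joint arm with a two-finger parallel gripper is mounted at the origin on the work surface. World frame = base frame: x ahead of the robot, y to its left, z up, the work surface at z = 0. Lengths are in m, angles in rad, forces in N, time in s.
With the tool pointing down it reaches from about 0.375 to 0.9 m from the base axis. Payload 3.1 kg.
Tool frame: the origin (TCP) lies between the finger pads; the fingertips stand 19 mm ahead of it and the grasp point (between the pads) is the TCP (bot.tip_reach is the distance from the TCP to the fingertips, in m); z points along the fingers, y is the direction in which the jaws open and shut (so a half turn about z gives the same grasp; the last joint's range is limited). The gripper opens to 85 mm and grips with 20 to 120 N. Pads are 22 mm wide; open, the fingers measure 114 mm over their backs; the gripper's body (76 mm by 85 mm) begins 54 mm behind the grasp point. The pads swing forward as they close: fully open they stand 13 mm farther back than shut.
Start: joints at [-1.413, 0.527, 1.433, -0, 1.181, -0.178], TCP at [0.207, -0.59, 0.25] pointing down, gripper open.
Joint ranges: [-3.08, 3.08], [-0.75, 2.2], [0.22, 2.44], [-1.43, 4.57], [0, 2.65], [-2.85, 2.85]. Speed limits (rad/s): [2.79, 2.79, 3.14, 3.14, 3.14, 3.14].

## Interface

Orientations are given as a unit quaternion [w, x, y, z].
In Python, from cell import bot, optics, ticket, get_time_s, get_q, get_qvel, get_joint_torque, get_position, get_eef_rot, get_force, get_ft_torque, get_finger_gap gives the robot as it stands. Calls block until the motion is done:
- bot.reach(position, orientation): joint-space move of the TCP to a pose.
- bot.move_straight(position, max_speed=0.15, attitude=None, stop_force=None): straight line of the TCP; attitude=None keeps the orientation; max_speed is the mean speed in m/s. With stop_force (N) it stops when the force on the tool has changed by that much, and returns True; else False.
- bot.movej(angles): joint-space move.
- bot.set_gripper(opening, grip_force=None): opening from 0.0 (shut) to 1.0 (fully open); grip_force is the grip in N (None keeps the last); returns when the fingers have stopped.
- bot.dwell(seconds).
- bot.ik(position, orientation): joint angles nearest the present ones, or None.
- optics.read_camera(name): name is "side" or "top" or "wrist"; returns a dict with "frame" (400x640x3 uint8, blue, green, red), "range_z" (400x640 float32, m along the optical axis (not along the pixel's ray), 0 where there is no reading), "fx", "fy", "cx", "cy" (pixels), "extrinsics" (4x4, takes a point from camera to world coordinates). Camera axes: x right, y down, z forward; pixel columns grow to the right and rows downward; lengths in m; the calibration is good to about 2 mm. The wrist camera is an equidistant fisheye: a pixel r from the principal point sees the ray r / f radians off the axis. A picture is of the moment at which its call begins.
A pose or a line that the arm cannot do raises bot.PlanningError and nothing moves.
- ticket.finish_job(): hands the job in, once; it reports no verdict.
Readings, each from a call of its own:
- get_time_s(): time.
- get_q(): joint angles.
- get_qvel(): joint speeds.
- get_joint_torque(): joint torques, N m.
- get_position(): TCP position.
- get_eef_rot(): TCP orientation.
- get_force(): force on the tool from outside, world axes, zero at the start.
- get_ft_torque(): the same for the moment, N m.
- get_finger_gap(): opening from 0.0 (shut) to 1.0 (fully open).
Only numpy, scipy, OpenCV 4.12 (cv2) and the standard library are available. Lean on these libraries where they do the work, as an engineer would, in place of code of your own. Each camera call takes 0.05 s, during which the arm holds its last target. There are 200 camera calls.

## Task

Clear the two steel offcuts (the short solid bar and the short square tube) off the bed of the welding jig into the empty scrap pan, then pull the jig's spring-loaded jaw open by its bow handle until its pointer lines up with the fin of the index block, so that the next part can be loaded. The spring closes the jaw if it is let go: finish while still holding the jaw steadily with the pointer at the fin. Leave the divided tray of nozzles and the longer workpiece beside the jig where they are.

Things in the scene. Friction and masses are not known exactly. Their poses are not given: they have to be found in the camera images.
- jig: Fixed jig; origin on the bench under the middle of its flat green bed, two dark lines along it, 340 (x) x 160 (y) x 16 thick. x runs along the slide, away from the robot (turned up to 15 deg). Far end: steel stop block, x = 125 to 165, 120 wide, top 66 above the bench, then two spring tubes (28 diameter) to x = 265. Left (+y) edge: dark steel rail, y = 83 to 113, 26 high
- jaw_travel (a joint): Jaw travel in m: 0 = closed against the stop block, grows as the jaw is pulled towards the robot (jig's -x); end stop 0.115, well past the mark. Jaw's middle at jig x = 95 mm when closed, top of its block 50 above the bench. Spring 4.5 N closed, plus 0.9 N per 10 mm; snaps shut if let go
- jaw: The jig's spring jaw: steel block 60 (x) x 90 (y) x 34 high sliding on the bed, origin in the middle of its underside (on the bed), axes as the jig's. On it stands a bow handle: round steel bar 14 thick lying across the slide (along y), posts' centres 84 apart, bar centre 97 above the bench and 47 above the block's top, open underneath
- handle_grip (a point): Middle of the handle's cross bar, on the bar's axis, 97 above the bench; can be pinched from above with the fingers closing along the jig's x, one finger on each side of the bar
- pointer_tip (a point): Tip of the thin aluminium pointer (5 mm thick) that sticks out 79 from the middle of the jaw to its left (+y) side, 38 above the bench. Moves with the jaw
- mark_fin (a point): The mark: tip, facing the jaw, of the upright fin (5 thick, 24 long across the slide, top 52 above the bench) of the small aluminium block (26 x 26) fixed on the left rail, 60 to 90 mm nearer the robot than the closed jaw's pointer; 43 above the bench. Axes as the jig's. Lined up = pointer_tip and mark_fin at the same jig x; sideways they stay 6 apart
- bar_offcut: Loose solid steel bar stub 60 (x) x 25 (y) x 25 high, 0.2 to 0.4 kg, lying on the bed in front of the jaw; origin in the middle of its underside
- tube_offcut: Loose square steel tube stub 45 (x, its open axis) x 40 (y) x 40 high, wall 4, 0.15 to 0.3 kg, lying on the bed in front of the jaw; origin in the middle of its underside
- scrap_pan: Open empty steel pan without dividers, 180 x 180, 80 high, wall 4, fixed on the bench to the left or right of the jig (differs); origin in the middle of its underside, z up. Other tools lie on the bench beyond 0.65 m ahead, 0.15 m or more to either side; the tallest is a 190 high can on the left
- caddy: Bystander: blue divided tray 170 x 170 x 60 high with nozzles in it, on the other side of the jig from the pan; origin in the middle of its underside
- workpiece: Bystander, not an offcut: the next part, square tube 130 (x) x 40 (y) x 50 high, on the bench just right (-y) of the bed; origin in the middle of its underside

How it is judged:
On the way, in this order (a step that is already met when the one before it is completed fails the run):
1. both offcuts lie in the scrap pan, let go (x of bar_offcut in the frame of scrap_pan between -0.088 and 0.088 m and y of bar_offcut in the frame of scrap_pan between -0.088 and 0.088 m and z of each of bar_offcut, tube_offcut in the frame of scrap_pan below 0.075 m and contact force between the fingers and bar_offcut below 0.5 N and linear speed of each of bar_offcut, tube_offcut below 0.05 m/s and x of tube_offcut in the frame of scrap_pan between -0.088 and 0.088 m and y of tube_offcut in the frame of scrap_pan between -0.088 and 0.088 m and contact force between the fingers and tube_offcut below 0.5 N), for 0.2 s.
2. the jaw is pulled open, pointer at the fin of the index block, and kept there (x of pointer_tip in the frame of mark_fin between -0.006 and 0.006 m and velocity of joint jaw_travel between -0.01 and 0.01 m/s and contact force between the fingers and jaw above 3 N), for 0.5 s.
At the end, for the whole second after the job is handed in: Both offcuts lie at rest in the scrap pan below its rim; the jaw's pointer is within 6 mm of the index fin along the slide and still, with the fingers still holding it (more than 3 N) (all of step 1 and all of step 2); the arm keeps its last pose, push and grip.
It fails at once if the divided tray or the workpiece moved by more than 40 mm (distance of any of caddy, workpiece from where it was at the start of the episode above 0.04 m).
It also fails if it takes over 61 s, if anything falls off the work surface, if the arm or the gripper's body presses on something with over 40 N, if the wrist force passes 120 N, or if a joint passes its speed limit or range.

## Working session

There is one attempt and no reset: what is moved stays moved. The work goes in short steps, each a Python script; the robot and the scene stay as the last script left them, time stands still between calls to the robot, and variables do not carry over. Pictures are saved under pics/ and viewed, about 8 in all and at most 12, crops included, and the job is handed in when it is done.

```bash
ls; mkdir -p pics
cat > h.py <<'E'
import numpy as np, cv2
from cell import *
def cloud(c):
    h,w=c["range_z"].shape; u,v=np.meshgrid(np.arange(w),np.arange(h)); z=c["range_z"]
    P=np.stack([(u-c["cx"])/c["fx"]*z,(v-c["cy"])/c["fy"]*z,z,np.ones_like(z)],-1)
    return (P@np.array(c["extrinsics"]).T)[...,:3]
E
python3 - <<'E'
from h import *
for n in("top","side"):
    c=optics.read_camera(n); cv2.imwrite(f"pics/{n}0.png",c["frame"]); np.save(f"{n}0.npy",cloud(c)); np.save(f"{n}0f.npy",c["frame"])
    print(n,c["fx"],c["cx"],c["cy"],np.round(c["extrinsics"],3).tolist(),(c["range_z"]>0).mean())
print(get_time_s(),get_position(),get_eef_rot())
E
```

```text
pics
top 473.29879086615506 318.2573523954869 195.44521603855588 [[0.004, -0.995, 0.097, 0.453], [-1.0, -0.002, 0.029, -0.013], [-0.029, -0.097, -0.995, 1.305], [0.0, 0.0, 0.0, 1.0]] 0.996046875
side 418.9687578075166 317.6124210311039 203.51449606790007 [[-0.97, -0.148, 0.195, 0.361], [-0.245, 0.635, -0.733, 0.808], [-0.015, -0.758, -0.652, 0.818], [0.0, 0.0, 0.0, 1.0]] 0.99608203125
0.1 [ 0.20647573 -0.58925308  0.24942901] [-9.91240726e-04  9.85851009e-01  1.67621018e-01  2.71417600e-06]
```

View pics/top0.png

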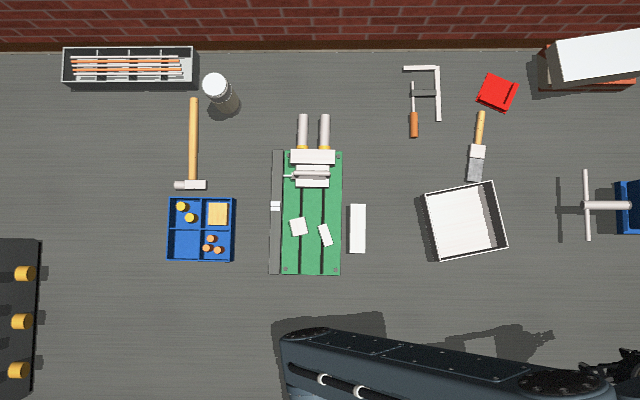

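View pics/side0.png

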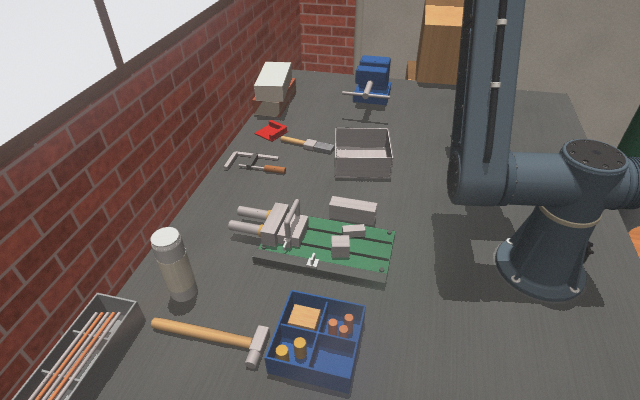

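The top view shows the jig bed at about (307,200), the tube at (298,227), the bar at (325,235) and the workpiece at (358,228). The pan is on the right at (465,220), the caddy at (200,230), the fin at (276,206) and the pointer at (286,176). The side view agrees. Next I'll measure from depth.

Run:
```python
from h import *
P=np.load("top0.npy"); F=np.load("top0f.npy"); 
hsv=cv2.cvtColor(F,cv2.COLOR_BGR2HSV)
def rect(m,name):
    p=P[m]; r=cv2.minAreaRect((p[:,:2]*1000).astype(np.float32)); print(name,m.sum(),np.round(r[0],1),np.round(r[1],1),round(r[2],1),"z",np.round(np.percentile(p[:,2],[5,50,95]),4)); return r
Z=P[...,2]
def roi(x0,x1,y0,y1):
    m=np.zeros(Z.shape,bool); m[y0:y1,x0:x1]=1; return m
g=(hsv[...,0]>55)&(hsv[...,0]<85)&(hsv[...,1]>100)&roi(255,350,140,285)
rect(g,"green")
rect(roi(287,310,214,241)&(Z>.048),"tube top")
rect(roi(315,336,220,250)&(Z>.033),"bar top")
rect(roi(345,372,195,262)&(Z>.04),"workpiece")
rect(roi(410,520,170,275)&(Z>.07)&(Z<.09),"pan rim")
rect(roi(288,335,160,181)&(Z>.085),"handle")
rect(roi(265,284,195,216)&(Z>.045),"fin")
rect(roi(265,284,195,216)&(Z>.03),"idxblock")
rect(roi(280,296,168,184)&(Z>.03),"pointer")
rect(roi(266,283,150,275)&(Z>.02)&(Z<.03),"rail")
c=F[100:290,255:350]; cv2.imwrite("pics/crop.png",cv2.resize(c,None,fx=3.1,fy=3.1,interpolation=cv2.INTER_CUBIC))
```

```text
green 4486 [534.7  44.2] [160.3 337.2] 89.2 z [0.0117 0.016  0.0203]
tube top 264 [488.2  42.1] [118.3  53.9] 81.8 z [0.0522 0.0565 0.0599]
bar top 212 [472.2   5.4] [58.8 24.5] 18.9 z [0.0372 0.0413 0.0458]
workpiece 766 [490.5 -56.6] [ 86.5 127.6] 88.8 z [0.0456 0.0502 0.0544]
pan rim 596 [ 510.1 -356.4] [180.1 183.4] 11.6 z [0.0715 0.079  0.0836]
handle 206 [564.   3.] [207.3  84.7] 30.2 z [0.0969 0.1025 0.1075]
fin 19 [506.6  66.9] [191.3  13.1] 60.0 z [0.0468 0.0513 0.1806]
idxblock 98 [499.8  78.7] [200.1  44.8] 50.3 z [0.0309 0.0342 0.0524]
pointer 57 [555.7  44.5] [230.4  45.8] 40.3 z [0.0319 0.0451 0.1035]
rail 1214 [536.8 141. ] [ 33.4 335.5] 89.8 z [0.0218 0.0258 0.0291]
```

View pics/crop.png

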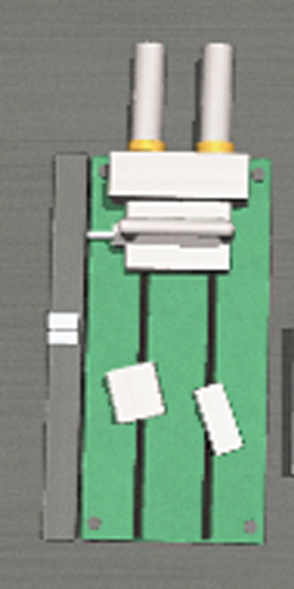

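```bash
cat >> h.py <<'E'
from scipy.spatial.transform import Rotation as R
def quat(deg):  # tool down, jaws closing along world heading deg; choose the half turn
    out=[]
    a=np.radians(deg); y=np.array([np.cos(a),np.sin(a),0]); z=np.array([0,0,-1.])
    q=R.from_matrix(np.stack([np.cross(y,z),y,z],1)).as_quat(); return [q[3],q[0],q[1],q[2]]
def pickq(p,deg):
    best=None
    for d in(deg,deg+180):
        s=bot.ik(p,quat(d))
        if s is not None and (best is None or abs(s[5])<best[0]): best=(abs(s[5]),d)
    print("q6",best); return quat(best[1])
PAN=np.array([.510,-.356]); PA=np.radians(11.6)
def panpt(dx,dy,z): return [PAN[0]+dx*np.cos(PA)-dy*np.sin(PA),PAN[1]+dx*np.sin(PA)+dy*np.cos(PA),z]
E
python3 - <<'E'
from h import *
P=np.load("top0.npy"); Z=P[...,2]
p=P[214:241,287:310].reshape(-1,3); p=p[(p[:,2]>.05)&(p[:,2]<.062)]
r=cv2.minAreaRect((p[:,:2]*1000).astype(np.float32)); print("tube",r,len(p),np.median(p,0))
p=P[190:222,255:290].reshape(-1,3)
for lo,hi in((.047,.056),(.030,.038)):
    q=p[(p[:,2]>lo)&(p[:,2]<hi)&(p[:,1]>.09)]; print("idx",len(q),q.min(0),q.max(0),np.median(q,0))
p=P[150:190,285:340].reshape(-1,3); q=p[(p[:,2]>.09)&(p[:,2]<.112)]; print("bar",cv2.minAreaRect((q[:,:2]*1000).astype(np.float32)),np.median(q,0))
print("tip",bot.tip_reach)
b=[.472,.005]; q=pickq(b+[.15],18.9)
bot.reach(b+[.15],q); 
c=optics.read_camera("wrist"); cv2.imwrite("pics/w1.png",c["frame"])
print(get_time_s(),get_q(),get_position())
E
```

```text
tube ((493.9586181640625, 76.19779968261719), (44.910335540771484, 39.9425048828125), 13.911022186279297) 260 [0.49416167 0.0761727  0.05647759]
idx 16 [0.54707074 0.12862589 0.0489294 ] [0.55283173 0.15067093 0.05562303] [0.54989009 0.13975089 0.05129156]
idx 81 [0.50828414 0.12809226 0.03001563] [0.59258306 0.15295812 0.0378352 ] [0.54615548 0.14189958 0.03322227]
bar ((629.9110717773438, 40.76435852050781), (95.41610717773438, 14.148240089416504), 88.45983123779297) [0.62857498 0.04426607 0.1024413 ]
tip 0.019
q6 (np.float64(0.5566537766040378), 18.9)
2.5 [-2.28290176e-01  4.90449350e-01  1.90497352e+00 -1.17631382e-04
  7.45395056e-01 -5.56622711e-01] [0.47249072 0.00415514 0.15010968]
```

View pics/w1.png

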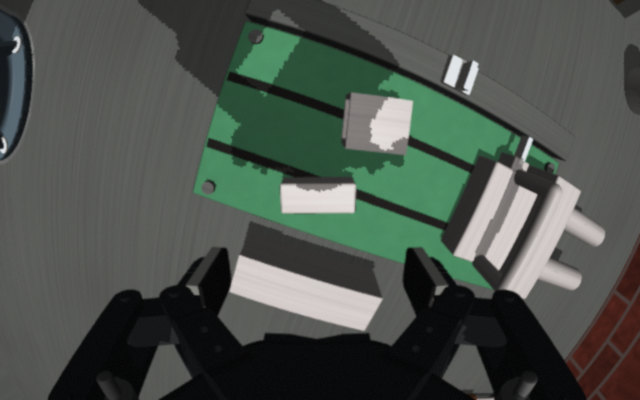

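The bar is at (318,195), square to the jaws and centred on them (midpoint column about 317). The tube is clear of it at (378,125), and the index block is at (461,74). I'll pick the bar and then the tube.

Run:
```python
from h import *
b=[.472,.005]
print(bot.move_straight(b+[.035],.12,stop_force=15),get_position())
bot.set_gripper(0,60); print("gap",get_finger_gap())
bot.move_straight(b+[.18],.2); print("gap",get_finger_gap(),get_force())
p=panpt(0,.04,.18); q=pickq(p,11.6)
bot.reach(p,q); bot.move_straight(panpt(0,.04,.055),.2,stop_force=15)
bot.set_gripper(1.0); bot.move_straight(p,.25)
t=[.494,.0762]; q=pickq(t+[.18],103.9)
bot.reach(t+[.18],q)
print(bot.move_straight(t+[.042],.15,stop_force=15),get_position())
bot.set_gripper(0,60); print("gap",get_finger_gap())
bot.move_straight(t+[.2],.2); print("gap",get_finger_gap())
p=panpt(0,-.04,.2); q=pickq(p,11.6)
bot.reach(p,q); bot.move_straight(panpt(0,-.04,.06),.2,stop_force=15)
bot.set_gripper(1.0); bot.move_straight(p,.25)
h=[.62,.03,.25]; q=pickq(h,-.8); bot.reach(h,q)
print(get_time_s(),get_force())
c=optics.read_camera("top"); np.save("top1.npy",cloud(c)); cv2.imwrite("pics/top1.png",c["frame"])
```

```text
False [0.47239462 0.00488865 0.03544764]
gap 0.6882954567899708
gap 0.6896464349331215 [ 0.27854184  0.28782348 -3.3637867 ]
q6 (np.float64(0.9535868507646379), 11.6)
q6 (np.float64(1.2573034039434612), 283.9)
False [0.4945415  0.07609664 0.04255389]
gap 0.4648182815069177
gap 0.4590600239730453
q6 (np.float64(1.0253189335184651), 11.6)
q6 (np.float64(0.11747805857141813), -0.8)
17.9667 [-0.13738091  0.63371247 -0.06107798]
```

View pics/top1.png

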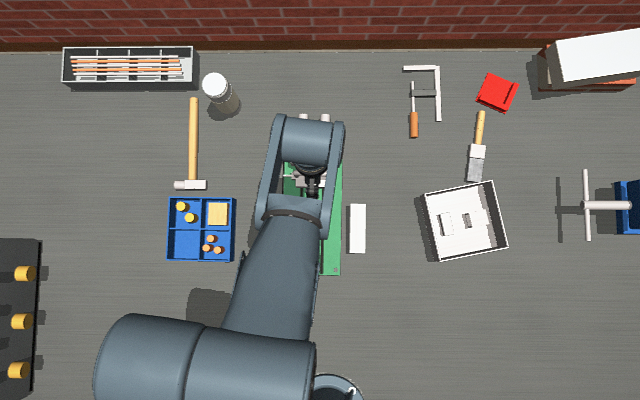

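Both offcuts are in the pan, at (446,223) and (467,220), and the tray and workpiece are unmoved. Depth puts the handle at (0.630, 0.041), which fits jig x = 95. The fin at (0.550, 0.140) gives about 81 mm of travel. I'll grip and pull to 78 mm, then look.

Run:
```python
from h import *
P=np.load("top0.npy"); p=P[165:190,270:300].reshape(-1,3); q=p[(p[:,2]>.03)&(p[:,2]<.046)&(p[:,1]>.1)&(p[:,1]<.125)]
print("pointer closed",len(q),np.median(q,0),q[:,1].max())
P=np.load("top1.npy"); p=P[195:250,432:490].reshape(-1,3); print("pan z",np.percentile(p[:,2],[5,50,99]))
h=[.630,.0415]; bot.set_gripper(.6)
q=quat(-1.0); s=bot.ik(h+[.15],q); print(s)
bot.reach(h+[.15],q); print(bot.move_straight(h+[.093],.08,stop_force=12))
bot.set_gripper(0,80); print("gap",get_finger_gap(),get_position(),get_force())
p0=np.array(get_position()); a=np.radians(-1.0); d=np.array([-np.cos(a),-np.sin(a),0])
bot.move_straight(list(p0+d*.078),.05)
print("gap",get_finger_gap(),get_position(),get_force(),get_time_s())
for n in("side","top","wrist"):
    c=optics.read_camera(n); np.save(n+"2.npy",c["range_z"] if n=="wrist" else cloud(c)); cv2.imwrite(f"pics/{n}2.png",c["frame"])
f=cv2.imread("pics/side2.png")[200:300,240:410]; w=cv2.imread("pics/wrist2.png")
cv2.imwrite("pics/m2.png",np.vstack([cv2.resize(f,(640,376),interpolation=cv2.INTER_CUBIC),w[:220]]))
```

```text
pointer closed 10 [0.63170173 0.11200898 0.0442221 ] 0.12420318199909315
pan z [0.00038132 0.00519874 0.08063966]
[-1.10949980e-01  6.56608502e-01  1.50227584e+00 -4.44089210e-16
  9.82708308e-01 -9.34966875e-02]
False
gap 0.13705587719789436 [0.6308488  0.04148532 0.09376905] [0.6111778  0.28894582 1.93196029]
gap 0.1406314340378226 [0.55811407 0.04284182 0.09382074] [11.21622137  3.28418115 -6.91804042] 21.9333
```

View pics/m2.png

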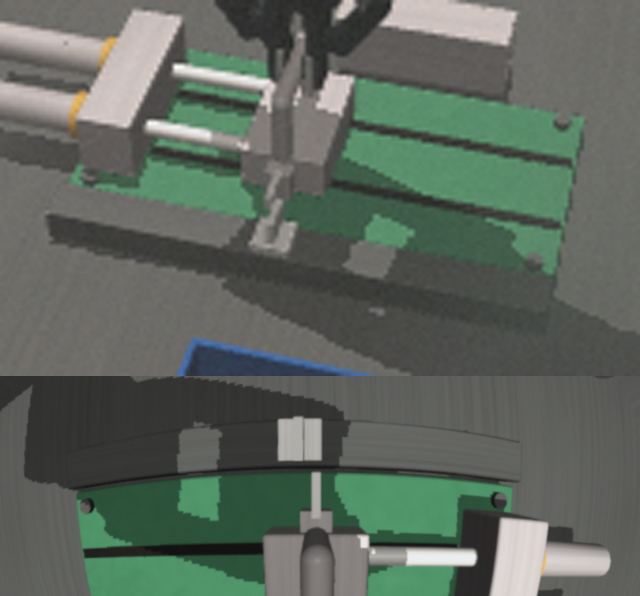

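The side and wrist views show the pointer still short of the fin: pointer column about 316, fin about 302 in the wrist image. The arm gave about 5 mm under the spring load. I'll cast rays to get the distance left.

```bash
cat >> h.py <<'E'
def wray(c,u,v,z):
    x,y=u-c["cx"],v-c["cy"]; r=np.hypot(x,y); t=r/c["fx"]; T=np.array(c["extrinsics"])
    d=T[:3,:3]@np.array([np.sin(t)*x/r,np.sin(t)*y/r,np.cos(t)]); return T[:3,3]+d*(z-T[2,3])/d[2]
E
python3 - <<'E'
from h import *
c=optics.read_camera("wrist"); f=c["frame"]; g=cv2.cvtColor(f,cv2.COLOR_BGR2GRAY)
for v in(60,75,104,115): print(v,g[v,274:330].tolist())
for n,u,v,z in(("ptr",316,99,.0405),("fin?",302,84,.052),("blkL",278,70,.033),("blkR",322,70,.033)): print(n,wray(c,u,v,z))
print("cam",np.array(c["extrinsics"])[:3,3])
P=np.load("top2.npy"); p=P.reshape(-1,3); q=p[(p[:,2]>.047)&(p[:,2]<.056)&(p[:,1]>.12)&(p[:,1]<.16)&(abs(p[:,0]-.55)<.03)]; print("fin top",len(q),np.median(q,0) if len(q) else 0)
P=np.load("side2.npy"); p=P.reshape(-1,3)
for n,lo,hi,y0,y1 in(("fin",.046,.056,.125,.155),("ptr",.034,.044,.095,.123)):
    q=p[(p[:,2]>lo)&(p[:,2]<hi)&(p[:,1]>y0)&(p[:,1]<y1)&(abs(p[:,0]-.555)<.03)]; print("side",n,len(q),np.median(q,0) if len(q) else 0)
print(get_position(),get_force())
s=f[40:140,250:350]; cv2.imwrite("pics/z.png",cv2.resize(s,None,fx=5,fy=5,interpolation=cv2.INTER_CUBIC))
E
```

```text
60 [54, 55, 56, 83, 135, 165, 175, 179, 181, 179, 175, 172, 173, 176, 177, 178, 175, 174, 173, 173, 174, 175, 173, 175, 174, 174, 176, 169, 149, 125, 141, 167, 173, 172, 171, 174, 176, 176, 174, 174, 178, 181, 180, 178, 176, 172, 159, 124, 73, 55, 53, 54, 55, 55, 54, 54]
75 [56, 56, 65, 99, 146, 173, 177, 178, 178, 178, 175, 172, 173, 174, 176, 177, 174, 173, 173, 172, 173, 172, 174, 174, 174, 173, 173, 173, 161, 127, 145, 168, 172, 171, 171, 174, 175, 174, 173, 174, 178, 180, 180, 177, 175, 172, 159, 125, 73, 54, 56, 55, 55, 55, 55, 55]
104 [69, 69, 70, 69, 68, 70, 68, 67, 68, 67, 66, 67, 65, 68, 67, 67, 68, 67, 66, 67, 67, 68, 67, 67, 66, 69, 68, 66, 68, 68, 69, 69, 69, 69, 69, 68, 81, 116, 153, 171, 174, 173, 173, 173, 173, 167, 139, 91, 70, 67, 68, 68, 67, 68, 67, 67]
115 [71, 71, 70, 70, 70, 71, 69, 69, 70, 70, 68, 69, 68, 68, 68, 66, 68, 68, 67, 68, 68, 69, 67, 68, 69, 69, 70, 68, 68, 69, 69, 69, 68, 68, 69, 70, 81, 117, 153, 168, 171, 172, 173, 173, 172, 166, 139, 91, 70, 68, 70, 68, 69, 69, 67, 68]
ptr [0.55926371 0.12033069 0.0405    ]
fin? [0.55199971 0.12822154 0.052     ]
blkL [0.53752629 0.13857596 0.033     ]
blkR [0.56314943 0.13775467 0.033     ]
cam [0.55750533 0.11607374 0.21666707]
fin top 0 0
side fin 22 [0.55358992 0.14333322 0.05190312]
side ptr 32 [0.5611163  0.10175932 0.04110133]
[0.55811693 0.04281592 0.09380117] [10.38245546  2.63607361 -7.6006859 ]
```

View pics/z.png

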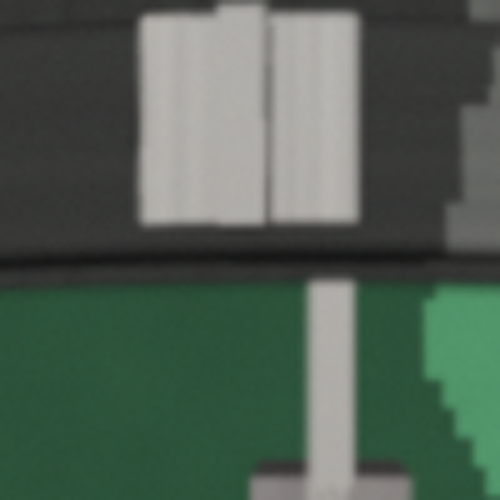

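The fin top spans columns 293.5–303 (centre 298.3, x = 0.5501) and the block centre agrees at 0.5503. The pointer is at column 316.2, x = 0.5593. That leaves about 9 mm, which matches 82 mm needed minus 72.7 mm moved.

Run:
```python
from h import *
a=np.radians(-1.0); d=np.array([-np.cos(a),-np.sin(a),0]); p0=np.array([.6308488,.04148532,.09376905])
bot.move_straight(list(p0+d*.0874),.03); bot.dwell(.7)
print("gap",get_finger_gap(),get_position(),get_force(),get_time_s())
c=optics.read_camera("wrist"); f=c["frame"]; g=cv2.cvtColor(f,cv2.COLOR_BGR2GRAY)
print(g[104,280:340].tolist())
cv2.imwrite("pics/z2.png",cv2.resize(f[40:140,270:370],None,fx=5,fy=5,interpolation=cv2.INTER_CUBIC))
for u in(310,316,320): print(u,"ptr",wray(c,u,99,.0405)[0],"fin",wray(c,u,84,.052)[0])
c=optics.read_camera("side"); p=cloud(c).reshape(-1,3)
for n,lo,hi,y0,y1 in(("fin",.046,.056,.125,.155),("ptr",.034,.044,.095,.123)):
    q=p[(p[:,2]>lo)&(p[:,2]<hi)&(p[:,1]>y0)&(p[:,1]<y1)&(abs(p[:,0]-.555)<.03)]; print("side",n,len(q),np.median(q,0) if len(q) else 0)
```

```text
gap 0.1364839071955288 [0.54911997 0.04301907 0.09382158] [10.61343714  2.14825367 -7.25176314] 23.3
[69, 69, 70, 69, 70, 68, 69, 71, 70, 69, 70, 70, 69, 68, 69, 68, 68, 68, 67, 68, 69, 66, 67, 67, 68, 67, 68, 69, 69, 68, 81, 118, 155, 171, 174, 175, 174, 176, 174, 168, 140, 92, 71, 69, 69, 68, 69, 70, 70, 70, 69, 70, 71, 69, 70, 82, 111, 123, 124, 125]
310 ptr 0.5469333860688671 fin 0.5471903086194712
316 ptr 0.5502903409719029 fin 0.5503182006688591
320 ptr 0.55252903705918 fin 0.552404156345326
side fin 23 [0.55370756 0.14246743 0.05109526]
side ptr 24 [0.55223687 0.10111619 0.04014256]
```

View pics/z2.png

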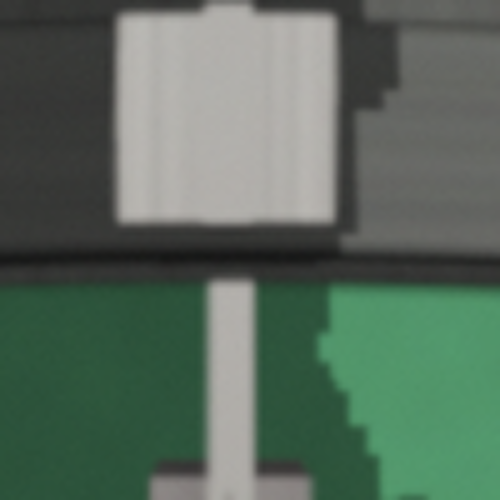

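The pointer is at column 316.2 and the fin at 315.9, and both come out at x ≈ 0.5503, so they are lined up. The 10.6 N pull is holding steady, so I'm handing it in.

Run:
```python
from h import *
print(get_position(),get_force(),np.abs(get_qvel()).max()); ticket.finish_job(); print(get_time_s())
```

```text
[0.54908428 0.04302723 0.09381666] [10.84302331  3.58547437 -7.78776149] 0.0024896583035524116
the job is handed in; nothing more can be done
the job is handed in; nothing more can be done
```

I cleared both offcuts into the scrap pan, then pulled the jaw open by its handle until its pointer met the index fin. I handed the job in at about 23 s with the gripper still holding the jaw.

- **Offcuts:** the top view after placing showed both lying in the pan, let go. The tray and the workpiece looked unmoved in that view. I did not photograph the pan again after pulling the jaw.
- **Pointer at the fin:** the wrist camera put both at x ≈ 0.5503 m, less than 0.5 mm apart. The side camera's depth differed by 1.5 mm, about 0.8 mm once the jig's slight turn is allowed for. All are well inside the 6 mm limit.
- **Hold:** the arm was still, holding about 11 N against the spring with the grip set to 80 N. The first pull stopped about 5 mm short of its commanded travel because the arm gave under the spring load. I set the second pull from the measured gap.

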